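# Release a battery pack from the charging dock

## Robot

A 7-joint arm with a two-finger parallel gripper is mounted at the origin on the work surface. World frame = base frame: x ahead of the robot, y to its left, z up, the work surface at z = 0. Lengths are in m, angles in rad, forces in N, time in s.
With the tool pointing down it reaches from about 0.425 to 0.95 m from the base axis. Payload 16.7 kg.
Tool frame: the origin (TCP) lies midway between the tips of the shut fingers; the grasp point (between the pads) lies 19 mm behind it; y points along the fingers, x is the direction in which the jaws open and shut, and the axes are right-handed (so a half turn about y gives the same grasp; the last joint's range is limited). The gripper opens to 94 mm and grips with 3 to 60 N. Pads are 16 mm wide; open, the fingers measure 119 mm over their backs; the gripper's body (75 mm by 177 mm) begins 78 mm behind the grasp point.
Start: joints at [-1.359, 0.426, 0.074, 1.606, -0.034, 1.111, -0.067], TCP at [0.238, 0.631, 0.205] pointing down, gripper open.
Joint ranges: [-2.85, 2.85], [-0.5, 2.14], [-1.23, 1.37], [0.21, 2.46], [-1.02, 4.16], [0.16, 2.05], [-2.73, 2.73]. Speed limits (rad/s): [1.89, 1.89, 2.39, 2.39, 3.01, 3.01, 3.01].

## Interface

Orientations are given as a 3x3 rotation matrix whose columns are the frame's x, y, z axes.
In Python, from workcell import env gives the robot as it stands. The module is installed in compiled form; this text tells all that it offers.
- The arm moves only by the shell command python3 -m inch 'ROWS' [FORCE]. ROWS is a JSON object of lists of equal length, an entry for each row: "turn": the turn, a rotation vector about the world's x, y, z in degrees, a list of three; "dp": the shift along the world's x, y, z in mm, a list of three; "claw": the finger opening in mm, from 0 to 94. In form: {"turn": [[rx, ry, rz], ...], "dp": [[tx, ty, tz], ...], "claw": [claw, ...]}. A call has 1 to 20 rows; each row is the pose to reach, as a shift and turn from the pose measured when the call began; what a row does not reach only later rows make up. A row lasts 1/10 s, in which the tool goes at most 50 mm and 8.59 degrees, less where a joint would pass 70% of its speed; a pose out of reach is approached as far as the arm can. A call with a gripper value outside its range is refused whole. The fingers move at their own pace and stop on an object; FORCE is the grip in N (left out, the last holds). Time passes only in rows, so rows that repeat a pose let the fingers close. It gives the time, the measured TCP pose, the force and the opening at its end, in the units of the state.
- env.get_state(): the state, without advancing time (a new reading comes with each control period).
- env.grab_frame(name): name is "scene" or "side" or "wrist"; returns a dict with "frame" (384x512x3 uint8, blue, green, red), "camera_matrix" (3x3 intrinsics, pixels), "R" (3x3) and "t" (3): a world point X has camera coordinates R X + t. Camera axes: x right, y down, z forward; pixel columns grow to the right and rows downward; lengths in m; the calibration is good to about 2 mm. The wrist camera is an equidistant fisheye: a pixel r from the principal point sees the ray r / f radians off the axis. A picture is of the moment at which its call begins. There is no depth.
- env.sign_off(): hands the job in, once; it reports no verdict.
Trained networks look in a picture, given as the dict that the camera call returned (one of the last four; its "shot" number tells which), for a name from the list of things; names that differ only in an ending like _2 or _b are one class to them, and where a whole thing is asked for, a point or a joint stands for the part that bears it (a point fixed in the world has none). Each returns a list of dicts, best first, with "conf" (0 to 1); they miss things now and then, are a little off and sometimes report something else, mostly with a low value. They report only what shows in the picture. A call takes as long as a camera call. They do not tell look-alikes from the thing itself.
- env.regions_of(picture, name): "pixels" (384x512 bool, what is visible of it) and "box" ([left, top, right, bottom] in pixels, round what is visible of it).
- env.spot_point(picture, name): "centre" ([column, row] in pixels: a listed point, or the origin of a listed thing).
The state is a dict: "t": time; "joint_pos": joint angles; "qd": joint speeds; "joint_torque": joint torques, N m; "tool_pos": TCP position; "ee_rot": TCP orientation; "force": force on the tool from outside, world axes, zero at the start; "ft_torque": the same for the moment, N m; "width": opening from 0.0 (shut) to 1.0 (fully open).
Only numpy, scipy, OpenCV 4.12 (cv2) and the standard library are available. Lean on these libraries where they do the work, as an engineer would, in place of code of your own. Each camera call takes 0.05 s, during which the arm holds its last target. There are 200 camera calls.

## Task

Two battery packs are latched in the charging dock. Press the pack with the round knob straight down until its latch lets go and, as you ease off, it springs up; then pull it out and set it down, without dropping it, standing upright in the aluminium tray. Leave the other pack, with the bar-shaped grip, latched as it is.

Things in the scene. Friction and masses are not known exactly. Their poses are not given: they have to be found in the camera images.
- pack_round: Black slab 60 (x) x 30 (y) x 85 mm tall, on top a pale upright round knob 24 mm across, 34 tall; 0.13 kg. Origin: centre of underside, z up; x, y along the dock's. Latched in either bay, underside 28 mm above the table, knob top at 147. Pressed down 9 to 12 mm (stop 12.5; 6 to 15 N, springy) it unlatches and, when let up, springs to 16 mm above latched height, loose. Do not pull before.
- pack_bar: The other pack, to be left alone: the same slab, latched at the same height in the dock's other bay, but its pale grip is a bar 50 (x) x 12 (y) x 22 mm tall (top at 135 mm above the table). Origin: centre of its underside, z up.
- dock: Fixed grey charging dock, a block 122 (x) x 184 (y) x 75 mm tall with two vertical bays, open at the top, at x = 0, y = -45 and +45 mm in its frame. Slots are 62.4 x 32.4 mm (1.2 mm of play each side of the pack). A pack comes clear once its underside is above 75 mm. Origin: centre of its underside on the table, z up.
- tray: Fixed open aluminium tray, 170 (x) x 190 (y) x 28 mm tall outside, walls and floor 4 mm thick. Origin: centre of its underside on the table, z up. A blue capacitor (20 mm across, 28 mm tall) stands in the corner at x = +62, y = -72 mm in its frame; the rest is empty, and the pack may stand there at any yaw.
Mind the look-alikes: they are no part of the job. Leave any orange look-alike of the pack_round alone.

How it is judged:
By the outcome, as a careful person would: the job done as asked, in the order asked, and still so for the second after the job is handed in, with the robot touching nothing.
It also fails if it takes over 53 s, if anything falls off the work surface, if the arm or the gripper's body presses on something with over 40 N, if the wrist force passes 120 N, or if a joint passes its speed limit or range.

## Working session

There is one attempt and no reset: what is moved stays moved. The work goes in short steps, Python scripts to look and compute and a shell command to move; the robot and the scene stay as the last step left them, time stands still between calls to the robot, and variables do not carry over. Pictures are saved under pics/ and viewed, about 8 in all and at most 12, crops included, and the job is handed in when it is done.

```bash
mkdir -p pics; cat > h.py <<'E'
import numpy as np, cv2
from workcell import env
def show(st=None):
    s=st or env.get_state()
    print('t',round(s['t'],2),'pos',np.round(s['tool_pos'],4),'F',np.round(s['force'],1),'w',round(s['width'],3)); print(np.round(s['ee_rot'],3))
def ray(p,px):
    K=p['camera_matrix'];R=np.array(p['R']);t=np.array(p['t'])
    d=np.linalg.inv(K)@np.array([px[0],px[1],1.0])
    return -R.T@t, R.T@d
def atz(p,px,z):
    o,d=ray(p,px); return o+d*(z-o[2])/d[2]
def tri(obs):
    A=np.zeros((3,3));b=np.zeros(3)
    for p,px in obs:
        o,d=ray(p,px);d=d/np.linalg.norm(d);M=np.eye(3)-np.outer(d,d);A+=M;b+=M@o
    return np.linalg.solve(A,b)
def proj(p,X):
    K=p['camera_matrix'];c=np.array(p['R'])@np.array(X)+np.array(p['t']);u=K@c;return u[:2]/u[2]
E
cat > a.py <<'E'
from h import *
show()
P={}
for n in ['scene','side']:
    p=P[n]=env.grab_frame(n); cv2.imwrite(f'pics/{n}0.png',p['frame'])
    print(n,'cam',np.round(ray(p,(256,192))[0],3))
    for k in ['pack_round','pack_bar','dock','tray']:
        for r in env.spot_point(p,k)[:3]: print(n,k,'pt',np.round(r['centre'],1),round(r['conf'],2),'z0/.028:',np.round(atz(p,r['centre'],0)[:2],3),np.round(atz(p,r['centre'],.028)[:2],3))
        for r in env.regions_of(p,k)[:3]: print('   box',np.round(r['box']),round(r['conf'],2))
cv2.imwrite('pics/both.png',np.hstack([cv2.resize(P['scene']['frame'],(400,300)),cv2.resize(P['side']['frame'],(400,300))]))
E
python3 a.py
```

```text
t 0.0 pos [0.2382 0.6311 0.2048] F [-0.2 -0.1 -0.6] w 1.001
[[ 0.353 -0.    -0.936]
 [ 0.936 -0.001  0.353]
 [-0.001 -1.    -0.   ]]
scene cam [1.039 0.433 0.487]
scene pack_round pt [407.8 250.5] 0.97 z0/.028: [0.488 0.349] [0.52  0.354]
scene pack_round pt [331.  227.9] 0.94 z0/.028: [0.523 0.203] [0.553 0.216]
scene pack_round pt [180.3 159.9] 0.73 z0/.028: [ 0.536 -0.253] [ 0.565 -0.213]
   box [391. 197. 430. 262.] 0.74
   box [318. 171. 355. 221.] 0.57
scene pack_bar pt [297.8 204.6] 0.97 z0/.028: [0.501 0.106] [0.532 0.125]
   box [285. 155. 318. 196.] 0.7
scene dock pt [313.6 223.5] 0.67 z0/.028: [0.534 0.168] [0.563 0.183]
   box [265. 177. 373. 267.] 0.62
scene tray pt [182.4 162.6] 0.59 z0/.028: [ 0.542 -0.237] [ 0.57  -0.199]
   box [137. 132. 230. 186.] 0.66
side cam [0.418 0.784 0.716]
side pack_round pt [245.  312.6] 0.72 z0/.028: [0.497 0.348] [0.494 0.365]
side pack_round pt [230.2 248.7] 0.55 z0/.028: [0.562 0.186] [0.557 0.209]
   box [231. 272. 265. 318.] 0.84
   box [216. 211. 243. 246.] 0.82
side pack_bar pt [243.3 224.4] 0.97 z0/.028: [0.546 0.101] [0.541 0.128]
   box [231. 191. 265. 221.] 0.78
side dock pt [238.1 245.1] 0.92 z0/.028: [0.546 0.172] [0.541 0.196]
   box [202. 193. 276. 278.] 0.76
side tray pt [266.8 150.6] 0.94 z0/.028: [ 0.532 -0.231] [ 0.527 -0.191]
   box [199. 195. 276. 279.] 0.29
```

View pics/scene0.png

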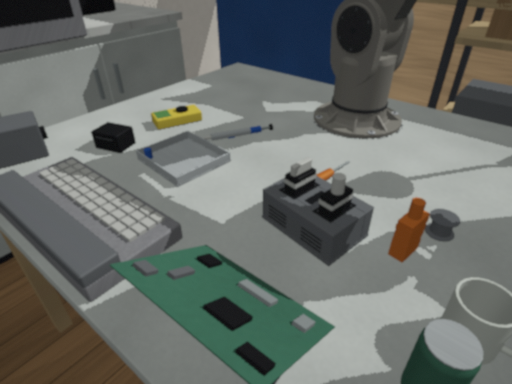

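View pics/side0.png

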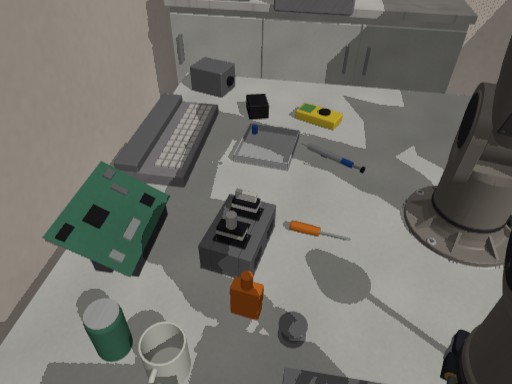

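The scene view shows the dock near (315,215), the round-knob pack in its near/left bay (knob top about (339,178)) and the bar pack at (298,175). The orange look-alike stands apart at (410,230) and the tray is at (183,157). The side view agrees, with the knob top at about (231,214). Next I'll triangulate the knob.

```bash
cat > b.py <<'E'
from h import *
P={n:env.grab_frame(n) for n in ['scene','side']}
a=P['scene']['frame'][140:270,255:385]; b=P['side']['frame'][180:280,195:295]
cv2.imwrite('pics/crop.png',np.hstack([cv2.resize(a,(400,400),interpolation=2),cv2.resize(b,(400,400),interpolation=2)]))
# model fits: packs+dock origins known heights
D={}
for k,z in [('pack_round',.028),('pack_bar',.028),('dock',0),('tray',0)]:
    c={n:env.spot_point(P[n],k) for n in P}
    best=[]
    for r in c['scene'][:3]:
        for q in c['side'][:3]:
            X=tri([(P['scene'],r['centre']),(P['side'],q['centre'])]); e=np.hypot(*(proj(P['scene'],X)-r['centre']))
            print(k,np.round(X,4),'err',round(e,1),'plane',np.round(atz(P['scene'],r['centre'],z)[:2],4),np.round(atz(P['side'],q['centre'],z)[:2],4))
for n,m in [('scene',(339,178)),('side',(231,214))]: print(n,'knob top plane',np.round(atz(P[n],m,.147),4))
E
python3 b.py
```

```text
pack_round [0.5556 0.3243 0.0943] err 28.9 plane [0.5265 0.3512] [0.5571 0.2143]
pack_round [0.4985 0.3486 0.0012] err 1.3 plane [0.5265 0.3512] [0.496  0.3674]
pack_round [0.555  0.2196 0.0375] err 1.1 plane [0.543  0.2129] [0.5571 0.2143]
pack_round [ 0.5024  0.2471 -0.0475] err 31.0 plane [0.543  0.2129] [0.496  0.3674]
pack_bar [0.533  0.1251 0.0254] err 1.4 plane [0.5332 0.1234] [0.5327 0.1314]
dock [0.541  0.178  0.0083] err 1.5 plane [0.5298 0.1701] [0.5427 0.1749]
dock [0.5433 0.1386 0.1341] err 57.9 plane [0.5298 0.1701] [ 0.5336 -0.2223]
tray [ 0.5277 -0.2504 -0.0111] err 3.2 plane [ 0.532  -0.2496] [ 0.525 -0.22 ]
scene knob top plane [0.5557 0.2185 0.147 ]
side knob top plane [0.5505 0.2166 0.147 ]
```

View pics/crop.png

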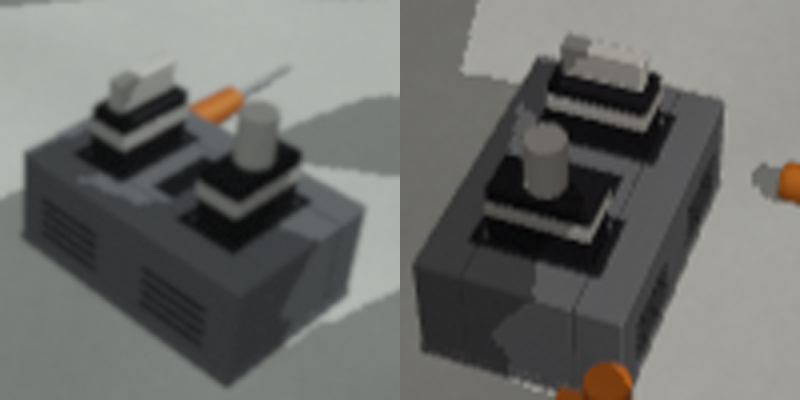

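The crop shows the knob's top ellipse centred at about crop (262,110) in the scene view and (145,137) in the side view. The dock's top corners are also visible, so I'll compute from those.

```bash
cat > c.py <<'E'
from h import *
P={n:env.grab_frame(n) for n in ['scene','side']}
S=lambda x,y:(255+(x+.5)*130/400-.5,140+(y+.5)*130/400-.5); D=lambda x,y:(195+(x+.5)/4-.5,180+(y+.5)/4-.5)
print('knob',np.round(atz(P['scene'],S(262,110),.147),4),np.round(atz(P['side'],D(145,137),.147),4),np.round(tri([(P['scene'],S(262,110)),(P['side'],D(145,137))]),4))
for n,f,L in [('scene',S,[(25,155),(225,292),(365,210)]),('side',D,[(145,58),(322,103),(225,320),(15,262)])]:
    c=np.array([atz(P[n],f(*q),.075)[:2] for q in L]); print(n,np.round(c,4).tolist()); d=np.diff(c,axis=0); print(np.hypot(*d.T),np.degrees(np.arctan2(d[:,1],d[:,0])))
    print('centre',(c[0]+c[2])/2)
for n in P:
    for r in env.regions_of(P[n],'tray')[:2]:
        m=r['pixels'].astype(np.uint8); cs=max(cv2.findContours(m,0,1)[0],key=cv2.contourArea); ap=cv2.approxPolyDP(cv2.convexHull(cs),4,True)[:,0]
        print(n,'tray',round(r['conf'],2),[(q.tolist(),np.round(atz(P[n],q,.028 )[:2],3).tolist()) for q in ap])
E
python3 c.py
```

```text
knob [0.5475 0.2156 0.147 ] [0.5508 0.2162 0.147 ] [0.5504 0.2172 0.1487]
scene [[0.588, 0.0747], [0.6209, 0.2426], [0.5038, 0.2722]]
[0.17111094 0.12076827] [ 78.92844702 165.79843143]
centre [0.54588325 0.17344449]
side [[0.5819, 0.076], [0.4691, 0.0972], [0.4989, 0.2702], [0.6168, 0.2508]]
[0.11472743 0.17553971 0.11944201] [169.36873351  80.22128658  -9.3594438 ]
centre [0.54037944 0.17310955]
scene tray 0.78 [([229, 152], [0.457, -0.144]), ([227, 161], [0.494, -0.116]), ([181, 185], [0.638, -0.125]), ([137, 157], [0.625, -0.313]), ([138, 149], [0.598, -0.347]), ([185, 131], [0.446, -0.331])]
side tray 0.84 [([250, 124], [0.603, -0.334]), ([299, 132], [0.438, -0.314]), ([287, 169], [0.458, -0.111]), ([234, 160], [0.616, -0.126])]
```

```bash
python3 -m inch '{"turn":[[0,0,0],[0,0,1],[0,0,2],[0,0,3],[0,0,4],[0,0,5],[0,0,6],[0,0,7],[0,0,8],[0,0,9],[0,0,10],[0,0,10],[0,0,10],[0,0,10],[0,0,10],[0,0,10],[0,0,10]],"dp":[[9,-12,0],[24,-32,0],[45,-60,0],[69,-92,0],[96,-128,0],[123,-164,0],[150,-200,0],[177,-235,0],[204,-271,0],[231,-307,0],[258,-343,0],[279,-371,0],[294,-391,0],[303,-403,0],[309,-411,0],[312,-415,0],[312,-415,0]],"claw":[60,60,60,60,60,60,60,60,60,60,60,60,60,60,60,60,60]}' 40
cat > d.py <<'E'
from h import *
import sys
show()
P={n:env.grab_frame(n) for n in ['wrist','scene','side']}
w=P['wrist'];f=w['camera_matrix'];K=f;D=np.zeros((4,1))
def wp(X):
    X=np.array([X],float).reshape(1,1,3); rv=cv2.Rodrigues(np.array(w['R']))[0]
    return cv2.fisheye.projectPoints(X,rv,np.array(w['t'],float).reshape(3,1),K,D)[0].ravel()
print('expected knob top in wrist',wp([.550,.216,.147]),'tcp',wp(env.get_state()['tool_pos']))
img=w['frame'].copy()
for a in np.linspace(0,6.28,24): 
    q=wp([.550+.012*np.cos(a),.216+.012*np.sin(a),.147]); cv2.circle(img,tuple(int(v) for v in q),1,(0,0,255),-1)
cv2.imwrite('pics/%s.png'%sys.argv[1],np.vstack([np.hstack([img,cv2.resize(P['scene']['frame'][100:280,235:395],(288,384))])]))
E
python3 d.py v1
```

```text
t: 3.3
tool_pos: [0.5501, 0.2167, 0.2054]
ee_rot: [[0.185, -0.0, -0.983], [0.983, 0.0, 0.185], [-0.0, -1.0, 0.0]]
force: [0.4, -0.1, -0.2]
width: 0.636
t 3.3 pos [0.5501 0.2167 0.2054] F [ 0.4 -0.1 -0.2] w 0.636
[[ 0.185 -0.    -0.983]
 [ 0.983  0.     0.185]
 [-0.    -1.     0.   ]]
expected knob top in wrist [254.21185851 202.17608008] tcp [256.26175093 227.70056874]
```

View pics/v1.png

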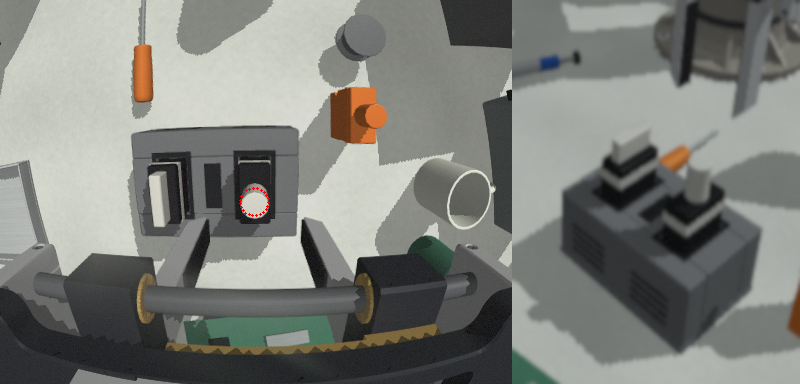

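The wrist view shows the predicted red circle lying on the pale knob at (254,203). Fingers straddle it in plan, so I'll descend and close.

```bash
python3 -m inch '{"turn":[[0,0,0],[0,0,0],[0,0,0],[0,0,0],[0,0,0],[0,0,0],[0,0,0],[0,0,0],[0,0,0],[0,0,0],[0,0,0],[0,0,0],[0,0,0],[0,0,0],[0,0,0]],"dp":[[0,-1,-10],[0,-1,-25],[0,-1,-42],[0,-1,-58],[0,-1,-72],[0,-1,-81],[0,-1,-86],[0,-1,-87],[0,-1,-87],[0,-1,-87],[0,-1,-87],[0,-1,-87],[0,-1,-87],[0,-1,-87],[0,-1,-87]],"claw":[60,60,60,60,60,60,60,60,45,25,15,15,15,15,15]}' 50
```

```text
t: 4.95
tool_pos: [0.5498, 0.2165, 0.1186]
ee_rot: [[0.184, -0.0, -0.983], [0.983, 0.0, 0.184], [0.0, -1.0, 0.0]]
force: [0.2, -0.4, 3.5]
width: 0.246
```

The opening is about 23 mm, so the knob is gripped. Now I'll press 11 mm and hold.

```bash
python3 -m inch '{"turn":[[0,0,0],[0,0,0],[0,0,0],[0,0,0],[0,0,0],[0,0,0],[0,0,0],[0,0,0]],"dp":[[0,0,-2],[0,0,-4],[0,0,-6],[0,0,-8],[0,0,-10],[0,0,-11],[0,0,-11],[0,0,-11]],"claw":[15,15,15,15,15,15,15,15]}' 50
```

```text
t: 5.75
tool_pos: [0.5501, 0.2166, 0.1078]
ee_rot: [[0.184, 0.0, -0.983], [0.983, 0.0, 0.184], [0.001, -1.0, -0.0]]
force: [-0.5, -1.2, 5.7]
width: 0.244
```

```bash
cat > e.py <<'E'
from h import *
import sys
P={n:env.grab_frame(n) for n in ['scene','side']}
show()
a=P['scene']['frame'][140:240,290:390]; b=P['side']['frame'][180:280,195:295]
cv2.imwrite('pics/%s.png'%sys.argv[1],np.hstack([cv2.resize(a,(400,400),interpolation=2),cv2.resize(b,(400,400),interpolation=2)]))
for z in (.113,.102,.129):
  for s in [(1,1),(1,-1),(-1,1)]:
    o=np.array([.030*s[0]*.983+.015*s[1]*.184,-.030*s[0]*.184+.015*s[1]*.983])+[.550,.216]
    print(z,s,'scene crop',np.round((proj(P['scene'],[*o,z])-[290,140])*4),'side crop',np.round((proj(P['side'],[*o,z])-[195,180])*4+[400,0]))
E
python3 e.py p1
```

```text
t 5.85 pos [0.5501 0.2165 0.1078] F [-0.1 -1.1  6.1] w 0.244
[[ 0.184  0.    -0.983]
 [ 0.983  0.     0.184]
 [ 0.001 -1.    -0.   ]]
0.113 (1, 1) scene crop [170. 249.] side crop [484. 186.]
0.113 (1, -1) scene crop [118. 218.] side crop [506. 148.]
0.113 (-1, 1) scene crop [256. 197.] side crop [589. 215.]
0.102 (1, 1) scene crop [167. 269.] side crop [485. 200.]
0.102 (1, -1) scene crop [116. 238.] side crop [507. 163.]
0.102 (-1, 1) scene crop [252. 216.] side crop [589. 229.]
0.129 (1, 1) scene crop [175. 219.] side crop [482. 164.]
0.129 (1, -1) scene crop [122. 189.] side crop [505. 127.]
0.129 (-1, 1) scene crop [261. 168.] side crop [589. 194.]
```

View pics/p1.png

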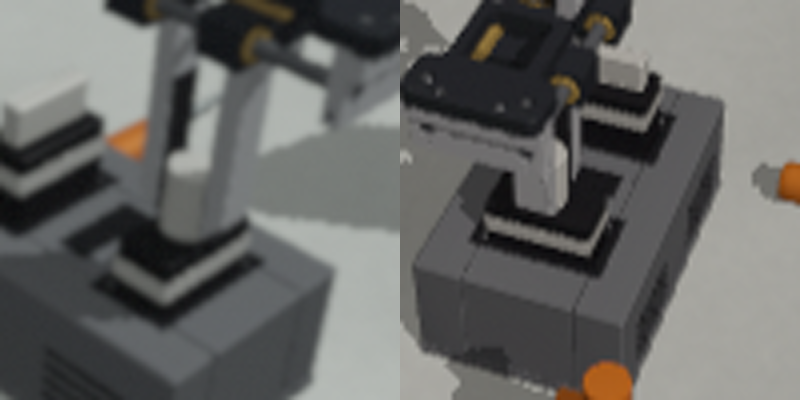

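The slab's white stripe has dropped about 15 px (roughly 11 mm) against the earlier crop, so the pack moved with the fingers. I'll ease off and watch the force.

```bash
python3 -m inch '{"turn":[[0,0,0],[0,0,0],[0,0,0],[0,0,0],[0,0,0],[0,0,0]],"dp":[[0,0,2],[0,0,4],[0,0,6],[0,0,8],[0,0,10],[0,0,10]],"claw":[15,15,15,15,15,15]}' 50;
python3 -m inch '{"turn":[[0,0,0],[0,0,0],[0,0,0]],"dp":[[0,0,1],[0,0,2],[0,0,2]],"claw":[15,15,15]}' 50
```

```text
t: 6.45
tool_pos: [0.5502, 0.2165, 0.1181]
ee_rot: [[0.184, 0.001, -0.983], [0.983, 0.001, 0.184], [0.001, -1.0, -0.0]]
force: [-0.7, -0.9, 3.8]
width: 0.247
t: 6.75
tool_pos: [0.5502, 0.2165, 0.1203]
ee_rot: [[0.184, 0.001, -0.983], [0.983, 0.001, 0.184], [0.001, -1.0, -0.001]]
force: [-1.7, -1.3, 3.8]
width: 0.249
```

```bash
python3 -m inch '{"turn":[[0,0,0],[0,0,0],[0,0,0],[0,0,0]],"dp":[[0,0,1],[0,0,2],[0,0,3],[0,0,3]],"claw":[15,15,15,15]}' 50;
python3 e.py p2
```

```text
t: 7.15
tool_pos: [0.5502, 0.2165, 0.1234]
ee_rot: [[0.184, 0.001, -0.983], [0.983, 0.001, 0.184], [0.001, -1.0, -0.001]]
force: [-2.2, -0.1, 3.7]
width: 0.249
t 7.25 pos [0.5501 0.2165 0.1233] F [-1.7 -1.3  4.1] w 0.247
[[ 0.184  0.001 -0.983]
 [ 0.983  0.001  0.184]
 [ 0.001 -1.    -0.   ]]
0.113 (1, 1) scene crop [170. 249.] side crop [484. 186.]
0.113 (1, -1) scene crop [118. 218.] side crop [506. 148.]
0.113 (-1, 1) scene crop [256. 197.] side crop [589. 215.]
0.102 (1, 1) scene crop [167. 269.] side crop [485. 200.]
0.102 (1, -1) scene crop [116. 238.] side crop [507. 163.]
0.102 (-1, 1) scene crop [252. 216.] side crop [589. 229.]
0.129 (1, 1) scene crop [175. 219.] side crop [482. 164.]
0.129 (1, -1) scene crop [122. 189.] side crop [505. 127.]
0.129 (-1, 1) scene crop [261. 168.] side crop [589. 194.]
```

View pics/p2.png

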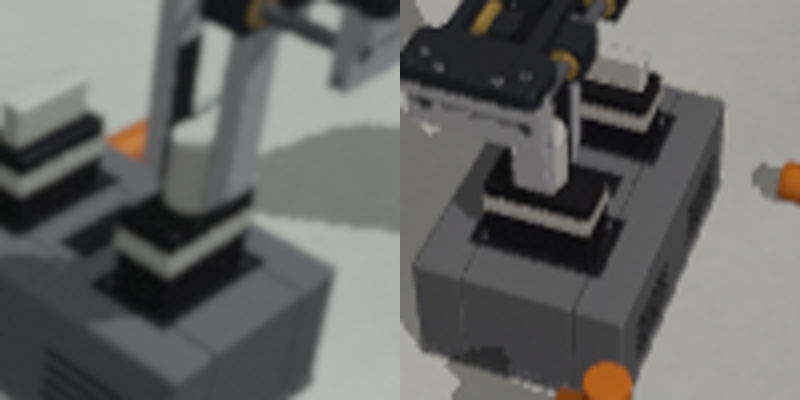

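The slab has risen with the fingers and sits higher than when latched, while the spring still pushes up, so it's unlatched. Now I'll pull it straight out.

```bash
python3 -m inch '{"turn":[[0,0,0],[0,0,0],[0,0,0],[0,0,0],[0,0,0],[0,0,0],[0,0,0],[0,0,0],[0,0,0],[0,0,0],[0,0,0],[0,0,0],[0,0,0],[0,0,0],[0,0,0],[0,0,0]],"dp":[[0,0,3],[0,0,7],[0,0,12],[0,0,17],[0,0,23],[0,0,30],[0,0,38],[0,0,46],[0,0,56],[0,0,68],[0,0,82],[0,0,97],[0,0,112],[0,0,124],[0,0,132],[0,0,137]],"claw":[15,15,15,15,15,15,15,15,15,15,15,15,15,15,15,15]}' 50
python3 d.py v2
```

```text
t: 8.85
tool_pos: [0.5503, 0.2166, 0.2611]
ee_rot: [[0.184, 0.001, -0.983], [0.983, 0.001, 0.184], [0.001, -1.0, -0.001]]
force: [-0.1, -0.2, -1.5]
width: 0.247
t 8.85 pos [0.5503 0.2166 0.2611] F [-0.1 -0.2 -1.5] w 0.247
[[ 0.184  0.001 -0.983]
 [ 0.983  0.001  0.184]
 [ 0.001 -1.    -0.001]]
expected knob top in wrist [254.30501206 185.81016139] tcp [254.94996018 227.72210217]
```

View pics/v2.png

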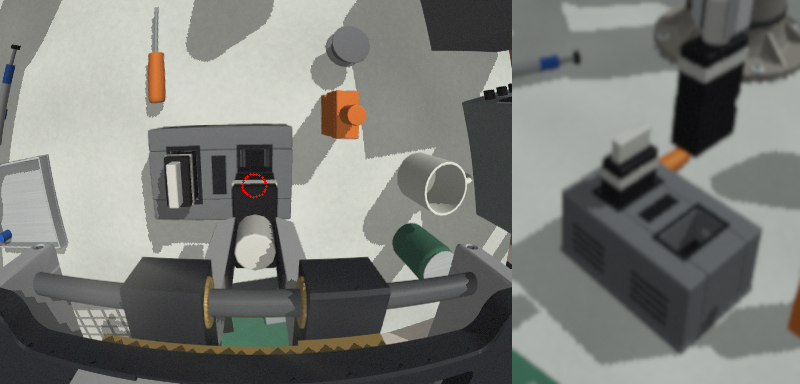

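The pack is held upright in the gripper and clear of the dock, with the bar pack undisturbed at (180,185). The tray's edge is on the left at (30,205). Carrying it over now.

```bash
python3 -m inch '{"turn":[[0,0,0],[0,0,0],[0,0,1],[0,0,1],[0,0,2],[0,0,2],[0,0,3],[0,0,3],[0,0,4],[0,0,4],[0,0,5],[0,0,5],[0,0,6],[0,0,6],[0,0,6],[0,0,6],[0,0,6],[0,0,6],[0,0,6]],"dp":[[0,-5,0],[-1,-16,0],[-1,-34,0],[-2,-58,0],[-3,-88,0],[-5,-122,0],[-6,-157,0],[-8,-192,0],[-10,-228,0],[-11,-264,0],[-13,-300,0],[-14,-335,0],[-15,-367,0],[-17,-395,0],[-18,-417,0],[-18,-432,0],[-19,-440,0],[-19,-444,0],[-19,-445,0]],"claw":[15,15,15,15,15,15,15,15,15,15,15,15,15,15,15,15,15,15,15]}' 50
cat > f.py <<'E'
from h import *
show()
p=env.grab_frame('wrist'); s=env.grab_frame('side')
rv=cv2.Rodrigues(np.array(p['R']))[0];img=p['frame'].copy();im2=s['frame'].copy()
c,sn=np.cos(np.radians(-4.6)),np.sin(np.radians(-4.6))
for z in (.028,):
  q=np.array([[.531+c*x-sn*y,-.228+sn*x+c*y,z] for x,y in [(.085,.095),(-.085,.095),(-.085,-.095),(.085,-.095)]])
  a=cv2.fisheye.projectPoints(q.reshape(-1,1,3),rv,np.array(p['t'],float).reshape(3,1),p['camera_matrix'],np.zeros((4,1)))[0].reshape(-1,2)
  cv2.polylines(img,[a.astype(int)],True,(0,0,255),1)
  cv2.polylines(im2,[np.array([proj(s,k) for k in q]).astype(int)],True,(0,0,255),1)
cv2.imwrite('pics/v3.png',np.hstack([img,cv2.resize(im2[20:212,190:334],(288,384))]))
E
python3 f.py
```

```text
t: 10.9
tool_pos: [0.5308, -0.2285, 0.26]
ee_rot: [[0.08, 0.0, -0.997], [0.997, 0.001, 0.08], [0.001, -1.0, -0.0]]
force: [0.9, -0.0, -1.0]
width: 0.246
t 10.9 pos [ 0.5308 -0.2285  0.26  ] F [ 0.9 -0.  -1. ] w 0.246
[[ 0.08   0.    -0.997]
 [ 0.997  0.001  0.08 ]
 [ 0.001 -1.    -0.   ]]
```

View pics/v3.png

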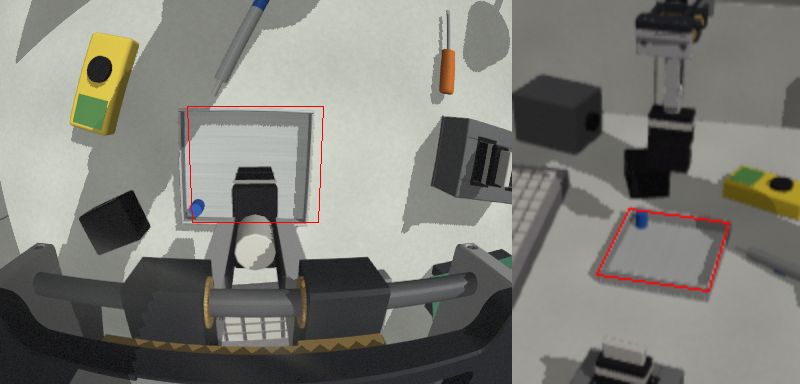

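The wrist view shows the tray spanning columns 180–313 against a predicted 187–323, so its centre is about 10 mm further toward −y. The capacitor is at (196,208), well clear of the pack. Lowering with that correction.

```bash
python3 -m inch '{"turn":[[0,0,0],[0,0,0],[0,0,0],[0,0,0],[0,0,0],[0,0,0],[0,0,0],[0,0,0],[0,0,0],[0,0,0],[0,0,0],[0,0,0],[0,0,0],[0,0,0],[0,0,0]],"dp":[[0,-2,-5],[0,-5,-15],[0,-8,-30],[0,-10,-48],[0,-10,-68],[0,-10,-88],[0,-10,-106],[0,-10,-122],[0,-10,-135],[0,-10,-145],[0,-10,-152],[0,-10,-157],[0,-10,-160],[0,-10,-162],[0,-10,-162]],"claw":[15,15,15,15,15,15,15,15,15,15,15,15,15,15,15]}' 50
python3 -m inch '{"turn":[[0,0,0],[0,0,0],[0,0,0]],"dp":[[0,0,-1],[0,0,-2],[0,0,-2]],"claw":[15,15,15]}' 50
```

```text
t: 12.5
tool_pos: [0.5312, -0.2379, 0.0981]
ee_rot: [[0.079, 0.001, -0.997], [0.997, 0.001, 0.079], [0.001, -1.0, -0.0]]
force: [0.2, 0.3, -1.1]
width: 0.248
t: 12.8
tool_pos: [0.5312, -0.2379, 0.0962]
ee_rot: [[0.079, 0.001, -0.997], [0.997, 0.001, 0.079], [0.001, -1.0, -0.001]]
force: [0.1, 0.3, -0.6]
width: 0.246
```

```bash
python3 -m inch '{"turn":[[0,0,0],[0,0,0],[0,0,0]],"dp":[[0,0,-1],[0,0,-1],[0,0,-1]],"claw":[15,15,15]}' 20
python3 -m inch '{"turn":[[0,0,0],[0,0,0],[0,0,0]],"dp":[[0,0,-1],[0,0,-1],[0,0,-1]],"claw":[15,15,15]}' 20
```

```text
t: 13.1
tool_pos: [0.5312, -0.2379, 0.0952]
ee_rot: [[0.079, 0.001, -0.997], [0.997, 0.001, 0.079], [0.001, -1.0, -0.001]]
force: [-0.3, -0.3, -0.2]
width: 0.247
t: 13.4
tool_pos: [0.5316, -0.238, 0.0945]
ee_rot: [[0.08, 0.001, -0.997], [0.997, 0.001, 0.08], [0.001, -1.0, -0.001]]
force: [-0.1, 0.7, 4.7]
width: 0.253
```

The force went from −0.2 to +4.7 N, so it's touching the floor. I'll ease off slightly, open and retreat.

```bash
python3 -m inch '{"turn":[[0,0,0],[0,0,0],[0,0,0],[0,0,0],[0,0,0],[0,0,0],[0,0,0],[0,0,0],[0,0,0],[0,0,0],[0,0,0],[0,0,0],[0,0,0],[0,0,0],[0,0,0],[0,0,0]],"dp":[[0,0,0],[0,0,0],[0,0,0],[0,0,0],[0,0,0],[0,0,0],[0,0,3],[0,0,10],[0,0,20],[0,0,35],[0,0,55],[0,0,75],[0,0,95],[0,0,110],[0,0,118],[0,0,120]],"claw":[25,28,34,42,50,60,60,60,60,60,60,60,60,60,60,60]}' 10
python3 - <<'E'
from h import *
show()
P={n:env.grab_frame(n) for n in ['wrist','scene','side']}
cv2.imwrite('pics/v4.png',np.hstack([cv2.resize(P['wrist']['frame'],(400,300)),cv2.resize(P['scene']['frame'][90:240,125:325],(400,300))]))
print([ (np.round(r['centre']),np.round(atz(P['side'],r['centre'],.004),3)) for r in env.spot_point(P['side'],'pack_round')[:3]])
E
```

```text
t: 15.0
tool_pos: [0.5319, -0.238, 0.2155]
ee_rot: [[0.079, 0.003, -0.997], [0.997, 0.001, 0.079], [0.001, -1.0, -0.003]]
force: [-0.6, 0.6, 0.0]
width: 0.641
t 15.0 pos [ 0.5319 -0.238   0.2155] F [-0.6  0.6  0. ] w 0.641
[[ 0.079  0.003 -0.997]
 [ 0.997  0.001  0.079]
 [ 0.001 -1.    -0.003]]
[(array([245., 309.]), array([0.497, 0.343, 0.004])), (array([265., 147.]), array([ 0.539, -0.243,  0.004]))]
```

View pics/v4.png

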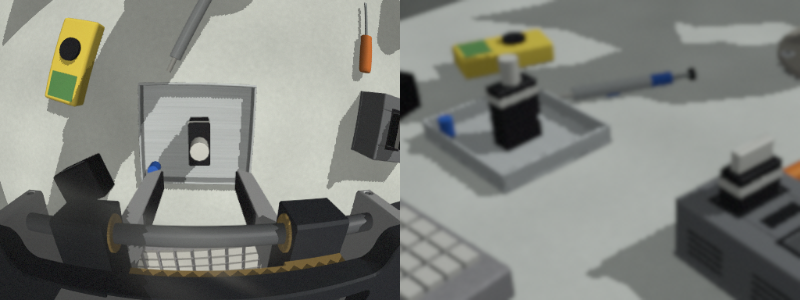

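The pack stands upright on the tray floor (scene crop (515,110)). The fingers are clear, and the bar pack is still at latched height in the dock. Handing in.

```bash
python3 -c "
from h import *
env.sign_off(); show()"
```

```text
the job is handed in; nothing more can be done
the job is handed in; nothing more can be done
```

The round-knob pack is out of the dock and standing upright near the middle of the tray. I handed the job in at about 15 s of the 53 s allowed; no verdict is reported.

- **Unlatching:** I gripped the knob and pressed it down about 10.8 mm. I then eased off to above latched height, and the upward force held at about 3.8 N, so the latch had let go. I kept hold of the knob as it rose, so I never watched it spring the full 16 mm by itself.
- **Placing:** I pulled the pack straight up and carried it over. The wrist camera showed the tray about 10 mm further toward −y than my first estimate, so I corrected before lowering. I felt contact at about 4.7 N, then opened the fingers and backed off.

**Last checks:** the pictures showed the pack upright and clear of the walls and the capacitor. The fingers were about 10 cm above the release height, with the measured force near zero. The bar pack was still seated in its bay, and I didn't touch the orange look-alike. The network's estimate of where the pack stands was about 9 mm from the release position. That is within the errors I saw from it earlier and well inside the tray. No check failed.

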